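Start the rotor screw of a bench centrifuge

ROBOT

A 7-joint arm with a two-finger parallel gripper is mounted at the origin on the work surface. World frame = base frame: x ahead of the robot, y to its left, z up, the work surface at z = 0. Lengths are in m, angles in rad, forces in N, time in s.
With the tool pointing down it reaches from about 0.425 to 0.925 m from the base axis. Payload 6.8 kg.
Tool frame: the origin (TCP) lies on the centre line of the jaws, within the pads' length; the fingertips stand 19 mm ahead of it and the grasp point (between the pads) is the TCP; z points along the fingers, y is the line along which they close (so a half turn about z gives the same grasp; the last joint's range is limited). The gripper opens to 88 mm and grips with 3 to 60 N. Pads are 20 mm wide; open, the fingers measure 115 mm over their backs; the gripper's body (75 mm by 178 mm) begins 61 mm behind the grasp point.
Start: joints at [1.173, 0.477, 0.022, 1.555, -0.011, 1.109, -0.083], TCP at [0.193, -0.647, 0.242] pointing down, gripper open.
Joint ranges: [-2.96, 2.96], [-0.34, 2.1], [-1.41, 1.46], [0.24, 2.44], [-1.37, 4.51], [0.17, 1.92], [-2.96, 2.96]. Speed limits (rad/s): [2.39, 2.39, 3.14, 3.14, 3.14, 3.14, 3.14].

INTERFACE

Orientations are given as a 3x3 rotation matrix whose columns are the frame's x, y, z axes.
In Python, from rig import read_state, cams, ctrl gives the robot as it stands.
- The arm moves only by the tool step_arm, never from a script. Its argument "increments" is a list of rows, each a list of 7 numbers: the closure, from -1 (fully open) to 1 (shut), then the shift along the tool's x, y, z in mm, then the turn, a rotation vector about the tool's x, y, z in degrees. A call has 1 to 10 rows; each row shifts and turns the commanded pose from where the row before left it, along the tool's axes as they then stand; what a row does not reach is not made up. A row lasts 1/10 s, in which the tool goes at most 50 mm and 8.59 degrees, less where a joint would pass 70% of its speed; a pose out of reach is approached as far as the arm can. A call is refused whole if a number of a shift passes 50 or a number of a turn 8.59, either way. A call with a gripper value outside its range is refused whole. The fingers move at their own pace and stop on an object; "squeeze" is the grip in N (left out, the last holds). Time passes only in rows, so rows that do not move let the fingers close. It gives the time, the measured TCP pose, the force, the opening and the grip force at its end, in the units of the state.
- read_state(): the state, without advancing time (a new reading comes with each control period).
- cams.get_image(name): name is "scene" or "top" or "wrist"; returns the picture (384x512x3 uint8, red, green, blue); there is no depth.
- cams.camera_info(name): a dict with "fx", "fy", "cx", "cy" (pixels), "rvec" (rotation vector, rad) and "tvec" (3), from world to camera coordinates, as OpenCV has them. Camera axes: x right, y down, z forward; pixel columns grow to the right and rows downward; lengths in m; the calibration is good to about 2 mm. A picture is of the moment at which its call begins: read the wrist's pose just before it. camera_info takes no time and is no camera call; for the wrist camera it gives the pose at the moment of the call.
- ctrl.close_job(): hands the job in; it is judged then, once.
The state is a dict: "clock": time; "qpos": joint angles; "joint_vel": joint speeds; "effort": joint torques, N m; "tcp_pos": TCP position; "eef_rot": TCP orientation; "contact_force": force on the tool from outside, world axes, zero at the start; "torque": the same for the moment, N m; "grip_width": opening from 0.0 (shut) to 1.0 (fully open); "gripper_force": force on a finger pad.
Only numpy, scipy, OpenCV 4.12 (cv2) and the standard library are available. Lean on these libraries where they do the work, as an engineer would, in place of code of your own. Each camera call takes 0.05 s, during which the arm holds its last target. There are 200 camera calls.

TASK

Lift the loose blue lid off the centrifuge's rotor by its knob and set it down gently on the green mat, knob up. Then start the rotor screw by its knurled head without forcing it: turn it backwards (anticlockwise from above) until it drops into its thread (do not run it forwards before that), then turn it forwards (clockwise) one full turn. Finish still gripping the screw head, upright and started by that one turn, ready for the key, with the lid on the mat and the other things on the bench left alone.

Things in the scene. Friction and masses are not known exactly. Their poses are not given: they have to be found in the camera images.
- rotor_lid: Loose blue round rotor lid, 136 mm across its lip, 65 mm high with its black knob, about 0.22 kg, hollow: it covers the screw head without touching it. Origin at the centre of its underside, z up. Its 120 mm spigot hangs 5 mm inside the rotor's rim and its lip rests on the rim, so it lifts straight up.
- lid_knob (a point): Centre of the lid's black round knob, 53.5 mm above the lid's underside. The knob is 28 mm across and 25 mm high (12.5 mm above and below this point); below it the lid's flat top spreads out.
- mat: Green rubber mat, 220 x 220 x 3 mm, fixed flat on the bench to the right of the centrifuge: the place for the lid. Origin at the centre of its underside.
- centrifuge: Cream bench centrifuge, fixed, 235 mm along x, 265 mm along y, deck 130 mm above the bench. Origin on the bench below the rotor's axis. In the deck a round open chamber, 158 mm across, with a 4.5 mm seal round its mouth. Its own big lid stands open on its +y side, leaning away, up to 350 mm above the bench, its foot 120 mm from the rotor's axis; control panel on the -y side.
- rotor: Aluminium rotor, fixed on its braked drive shaft (does not turn). Origin on its axis at the chamber floor, 55 mm above the bench; z up; x axis towards the start of the socket's thread. Rim top 62 mm above the origin, 136 mm outside, 126 mm inside; the tube face slopes inward down to a trough 28 mm above the origin; central hub 41 mm across, 46 mm above the origin.
- thread_start (a point): Where the thread of the drive shaft's socket begins, hidden in the hub: on the rotor's x axis, 12.2 mm from the axis and 18.7 mm above the rotor's origin. Right-hand thread, 6 mm pitch: a turn clockwise from above takes the screw 6 mm down.
- screw: Loose steel rotor screw, 71.5 mm long, 0.16 kg, standing in the hub. Origin at the centre of its lower tip, z up; x axis towards the leading end of its thread and along the yellow line on the head's top. At first it stands on the first thread, origin about 13 mm above the rotor's, x axis 0.35 to 0.95 rad clockwise (from above) of the rotor's x axis; free, it may lean 2 to 3 degrees.
- screw_head (a point): Centre of the screw's dark knurled round head (40 mm across, 22 mm high), 60.5 mm above the screw's origin, 11 mm below the head's top. A firm grip held at one height keeps the screw from dropping until it is let go; let go, it drops by its own weight and then stays where it is. One turn after the drop the head still stands 6 mm clear of the hub.
- thread_lead (a point): Leading end of the screw's thread, hidden in the hub: on the screw's x axis, 12.2 mm out, 5.5 mm above its origin. When it is turned backwards past the rotor's x axis the screw drops 4 to 6 mm, origin to about 8.5 mm above the rotor's (a little more if turned further back); one turn clockwise from there brings it to about 2.5 mm. Play: 1 mm up and down, 0.6 mm sideways.
- tube_rack: Orange rack with five capped sample tubes, 70 x 190 mm, 91 mm high, origin at the centre of its underside; to be left alone.
- rotor_key: T-handled hexagon key, black grip 90 mm wide, steel bar 116 mm long along its x, lying on the bench, 16 mm high; to be left alone.
- reagent: Brown reagent bottle, 60 mm across, 140 mm high, origin at the centre of its underside; to be left alone.
- slide_box: Blue microscope slide box, 100 x 80 x 34 mm, origin at the centre of its underside; to be left alone.
Not all that is in view belongs to the job. There is more than one size of the rotor_lid; the job needs the middle-sized.

How it is judged:
On the way, in this order (a step that is already met when the one before it is completed fails the run):
1. the rotor lid stands on the mat, knob up, let go (horizontal distance between rotor_lid and mat below 0.05 m and height (world z) of rotor_lid below 0.008 m and angle between rotor_lid's own z axis and vertical below 0.08 rad and linear speed of rotor_lid below 0.02 m/s and contact force between rotor_lid and the arm below 0.1 N and contact force between rotor_lid and the fingers below 0.1 N), for 0.2 s.
2. the screw, turned backwards, has dropped into the thread (z of screw in the frame of rotor between 0.0072 and 0.0103 m and x of thread_lead in the frame of rotor above -0.004 m and horizontal distance between screw and rotor below 0.003 m), for 0.1 s.
At the end, for the whole second after the job is handed in: Fingers grip the screw (over 3 N), still, upright within 3.4 degrees, its origin 0.3 to 5.5 mm above the rotor's and its thread_lead within about 109 degrees of the rotor's x axis: one turn past the drop. The lid rests on the mat, knob up, untouched, centre within 50 mm of the mat's (all of step 1 and z of screw in the frame of rotor between 0.0003 and 0.0055 m and x of thread_lead in the frame of rotor above -0.004 m and angle between screw's own z axis and vertical below 0.06 rad and horizontal distance between screw and rotor below 0.003 m and contact force between screw and the fingers above 3 N and angular speed of screw below 0.2 rad/s and linear speed of screw below 0.02 m/s); the arm keeps its last pose, push and grip.
It fails at once if the screw was run forwards round the first thread before it had dropped (or backwards more than half a turn past the drop) (x of thread_lead in the frame of rotor below -0.0043 m and y of thread_lead in the frame of rotor below 0 m and z of screw in the frame of rotor above 0.0091 m).
It fails at once if the screw was forced (over 60 N against the rotor) (contact force between screw and rotor above 60 N).
It fails at once if the lid was dropped or banged down (over 0.5 m/s within 30 mm of the bench) (height (world z) of rotor_lid below 0.03 m and linear speed of rotor_lid above 0.5 m/s).
It fails at once if the tube rack, key, bottle or slide box was disturbed (moved over 30 mm or tipped) (distance of any of tube_rack, rotor_key, reagent, slide_box from where it was at the start of the episode above 0.03 m or angle between any of tube_rack, rotor_key, reagent, slide_box's own z axis and vertical above 0.3 rad).
It also fails if it takes over 72 s, if anything falls off the work surface, if the arm or the gripper's body presses on something with over 40 N, if the wrist force passes 120 N, or if a joint passes its speed limit or range.

## Working session

There is one attempt and no reset: what is moved stays moved. The work goes in short steps, Python scripts to look and compute and a tool call to move; the robot and the scene stay as the last step left them, time stands still between calls to the robot, and variables do not carry over. Pictures are saved under pics/ and viewed, at most 10 in all, crops included, and the job is handed in when it is done.

Besides the shell and the picture viewer there is one more tool, called after "Emit:" as name([rows], argument=value, ...), one row to a line, values as JSON. step_arm: Moves the arm, as the interface text tells. Its arguments: {"type":"object","properties":{"increments":{"type":"array","items":{"type":"array","items":{"type":"number"}}},"squeeze":{"type":"number"}},"required":["increments"]}

```bash
mkdir -p pics; ls; python3 - <<'E'
from rig import read_state, cams, ctrl
import cv2, numpy as np
s=read_state(); print(s['clock'],s['tcp_pos'],np.round(s['eef_rot'],3).tolist(),s['grip_width'])
for n in ['scene','top']:
    im=cams.get_image(n)[:,:,::-1]; cv2.imwrite(f'pics/{n}0.png',im)
    print(n,{k:np.round(v,4).tolist() for k,v in cams.camera_info(n).items()})
a=cv2.imread('pics/top0.png'); cv2.imwrite('pics/top0b.png',cv2.resize(a,(800,600),interpolation=cv2.INTER_CUBIC))
E
```

```text
pics
0.0 [ 0.19272629 -0.64631303  0.2407066 ] [[0.958, 0.286, -0.001], [0.286, -0.958, 0.002], [-0.0, -0.002, -1.0]] 0.9992115188382558
scene {'fx': 426.1205, 'fy': 426.1205, 'cx': 251.624, 'cy': 201.1796, 'rvec': [2.0164, 1.8118, -0.4728], 'tvec': [-0.0243, -0.4258, 1.9201]}
top {'fx': 391.2253, 'fy': 391.2253, 'cx': 259.1583, 'cy': 184.7786, 'rvec': [2.1013, -2.1408, 0.2175], 'tvec': [-0.03, 0.5465, 1.2309]}
```

View pics/top0b.png

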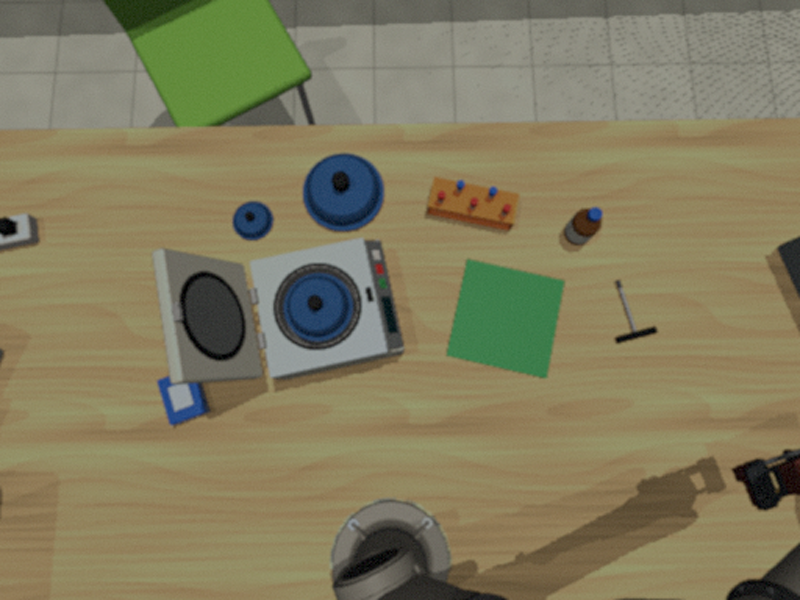

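View pics/scene0.png

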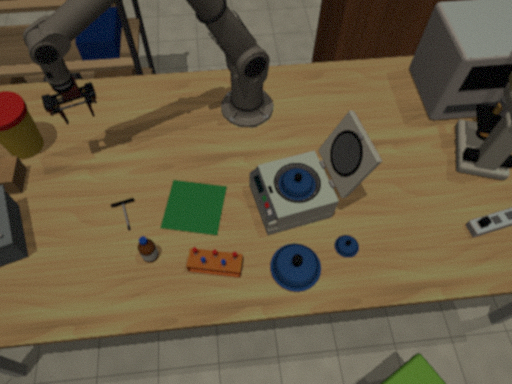

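The top view (800 px) shows three blue lids: small at (253,220), large at (343,190), and one in the centrifuge at (318,305). The last is middle-sized and sits on the rotor, so it fits. The mat is at about (506,318). I'll confirm with an enlarged crop.

```bash
cat > h.py <<'E'
from rig import read_state, cams, ctrl
import cv2, numpy as np
def cam(n):
    c=cams.camera_info(n); R,_=cv2.Rodrigues(np.array(c['rvec'],float)); return np.array([[c['fx'],0,c['cx']],[0,c['fy'],c['cy']],[0,0,1]]),R,np.array(c['tvec'],float)
def onz(n,u,v,z,C=None):
    K,R,t=C or cam(n); o=-R.T@t; d=R.T@np.linalg.solve(K,[u,v,1]); return o+d*(z-o[2])/d[2]
def proj(n,p,C=None):
    K,R,t=C or cam(n); q=K@(R@np.array(p)+t); return q[:2]/q[2]
E
python3 - <<'E'
from h import *
a=cv2.imread('pics/top0.png')[140:260,140:270]; b=cv2.imread('pics/scene0.png')[140:240,245:345]
A=cv2.resize(a,None,fx=4,fy=4,interpolation=cv2.INTER_CUBIC); B=cv2.resize(b,None,fx=2.8,fy=2.8,interpolation=cv2.INTER_CUBIC)
o=np.zeros((480,800,3),np.uint8); o[:,:520]=A; o[:280,520:800]=B; cv2.imwrite('pics/crop0.png',o)
im=cv2.imread('pics/top0.png').astype(int); g=((im[...,1]-im[...,2]>40)&(im[...,1]-im[...,0]>20)).astype(np.uint8); g[:150]=0
n,l,st,c=cv2.connectedComponentsWithStats(g); i=1+np.argmax(st[1:,4]); print('mat px',c[i],st[i],onz('top',*c[i],.003))
bl=((im[...,0]-im[...,2]>45)).astype(np.uint8); n,l,st,c=cv2.connectedComponentsWithStats(bl)
for k in range(1,n):
    if st[k,4]>80: print(c[k],st[k])
E
```

```text
mat px [323.44469469 203.46396396] [ 286  167   75   75 3996] [ 0.48759538 -0.25723415  0.003     ]
[219.39076723 121.60988296] [ 195   99   50   48 1538]
[161.02586207 140.43390805] [150 130  24  23 348]
[202.72449799 195.25542169] [ 182  175   44   43 1245]
[116.06951872 257.31283422] [101 242  31  29 374]
```

View pics/crop0.png

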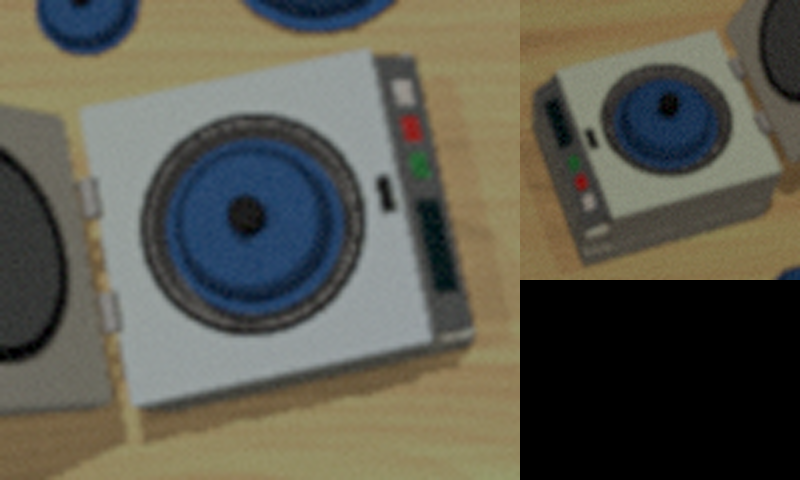

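```bash
python3 - <<'E'
from h import *
from scipy.optimize import least_squares
T=cam('top');S=cam('scene')
print('top knob z=.178',onz('top',201.1,193.4,.178),'scene',onz('scene',297.5,177.2,.172))
print('mouth z=.1345',onz('top',202.9,195.4,.1345))
r=least_squares(lambda p:np.r_[proj('top',p,T)-[201.1,193.4],proj('scene',p,S)-[297.5,177.2]],[.5,.1,.17]);print('tri',r.x,r.fun)
print('lid blob mid', onz('top',202.7,195.25,.13))
for n,p in {'deck cornerTL':(82,107),'TR':(370,50),'BL':(135,407),'BR':(432,345)}.items():
    print(n,onz('top',(p[0]+.5)/4-.5+140,(p[1]+.5)/4-.5+140,.13))
for p in [(467,261),(564,280),(448,357),(546,377)]: print('mat',onz('top',p[0]*.64,p[1]*.64,.003))
for p in [(590,225),(635,315),(470,205)]: print('obj',onz('top',p[0]*.64,p[1]*.64,.05))
E
```

```text
top knob z=.178 [0.49835758 0.13249982 0.178     ] scene [0.50626776 0.13337842 0.172     ]
mouth z=.1345 [0.49985577 0.13310401 0.1345    ]
tri [0.50096799 0.13476888 0.163592  ] [-0.07656574 -0.0068948  -0.09302728  0.00924838]
lid blob mid [0.50111724 0.13433735 0.13      ]
deck cornerTL [0.59469034 0.26751494 0.13      ]
TR [0.63674151 0.04334003 0.13      ]
BL [0.36247379 0.22085455 0.13      ]
BR [ 0.40471481 -0.00218958  0.13      ]
mat [ 0.61602229 -0.17891487  0.003     ]
mat [ 0.56929969 -0.39042767  0.003     ]
mat [ 0.40539968 -0.12997317  0.003     ]
mat [ 0.3590523  -0.33724302  0.003     ]
obj [ 0.67966012 -0.44213766  0.05      ]
obj [ 0.48185274 -0.52116343  0.05      ]
obj [ 0.72934261 -0.18491297  0.05      ]
```

Emit:
step_arm([
  [-1,28,-36,0,0,0,0],
  [-1,28,-36,0,0,0,0],
  [-1,28,-36,0,0,0,0],
  [-1,28,-36,0,0,0,0],
  [-1,28,-36,0,0,0,0],
  [-1,28,-36,0,0,0,0],
  [-1,28,-36,0,0,0,0],
  [-1,28,-36,0,0,0,0],
  [-1,28,-36,0,0,0,0],
  [-1,28,-36,0,0,0,0],
])

```text
clock: 1.1
tcp_pos: [0.3584, -0.22, 0.2416]
eef_rot: [[0.958, 0.286, -0.0], [0.286, -0.958, -0.0], [-0.0, 0.0, -1.0]]
contact_force: [1.1, -0.9, 0.5]
grip_width: 0.995
gripper_force: 0.0
```

Emit:
step_arm([
  [-1,28,-36,0,0,0,0],
  [-1,28,-36,0,0,0,0],
  [-1,28,-36,0,0,0,0],
  [-1,28,-36,0,0,0,0],
  [-1,28,-36,0,0,0,0],
  [-1,28,-36,0,0,0,0],
  [-1,28,-36,0,0,0,0],
  [-1,20,-26,0,0,0,0],
  [-1,0,0,0,0,0,0],
  [-1,0,0,0,0,0,0],
])

```text
clock: 2.1
tcp_pos: [0.4855, 0.1064, 0.2411]
eef_rot: [[0.958, 0.287, -0.001], [0.287, -0.958, -0.0], [-0.001, -0.0, -1.0]]
contact_force: [0.1, -0.8, -0.2]
grip_width: 1.0
gripper_force: 0.0
```

Emit:
step_arm([
  [-1,0,0,0,0,0,-8.5],
  [-1,0,0,0,0,0,-8.5],
  [-1,0,0,0,0,0,-8.5],
  [-1,0,0,0,0,0,-8.5],
  [-1,0,0,0,0,0,-8.5],
  [-1,0,0,0,0,0,-8.5],
  [-1,0,0,0,0,0,-8.5],
  [-1,0,0,0,0,0,-8.5],
  [-1,0,0,0,0,0,-8.5],
  [-1,0,0,0,0,0,-8.5],
])

```text
clock: 3.1
tcp_pos: [0.4854, 0.1039, 0.2413]
eef_rot: [[-0.204, 0.979, -0.001], [0.979, 0.204, -0.002], [-0.002, -0.001, -1.0]]
contact_force: [0.6, 0.3, 0.3]
grip_width: 1.002
gripper_force: 0.0
```

```bash
python3 - <<'E'
from h import *
s=read_state(); print(s['clock'],s['tcp_pos'],np.round(s['eef_rot'],4).tolist(),np.round(s['qpos'],3),s['contact_force'])
C=cam('wrist'); im=cams.get_image('wrist')[:,:,::-1]
for p in [(.5,.1335,.178),(.5,.1335,.1345)]: print(proj('wrist',p,C))
cv2.imwrite('pics/w1.png',im); np.savez('w1.npz',K=C[0],R=C[1],t=C[2])
E
```

```text
3.1 [0.48541983 0.10393173 0.24132637] [[-0.2043, 0.9789, -0.0007], [0.9789, 0.2043, -0.0017], [-0.0015, -0.001, -1.0]] [ 0.352  0.276 -0.803  1.931  0.233  1.029 -0.347] [0.56626985 0.27632871 0.34103736]
[281.50192962 180.59405168]
[277.38187124 167.80312751]
```

View pics/w1.png

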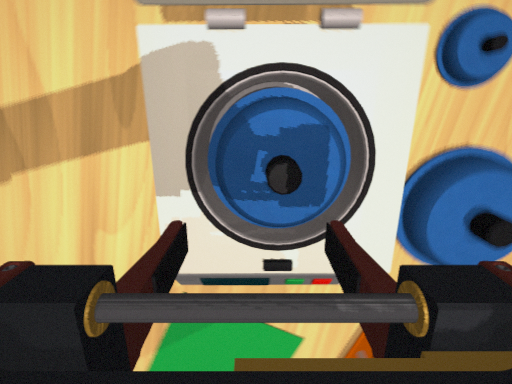

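The wrist view shows the mid lid: knob at about (283,174), black seal ring spanning x 186–375 and y 63–248.

```bash
python3 - <<'E'
from h import *
d=np.load('w1.npz'); C=(d['K'],d['R'],d['t']); print('cam pos',-C[1].T@C[2],'fwd',C[1][2])
im=cv2.imread('pics/w1.png'); g=cv2.cvtColor(im,6).astype(int)
k=(g<50).astype(np.uint8); n,l,st,c=cv2.connectedComponentsWithStats(k)
for i in range(1,n):
    if st[i,4]>150: print(st[i],c[i])
# fit mouth ring: project outline points to z plane
pts=[(186,155),(375,155),(281,63),(281,248),(214,90),(347,90)]
P=np.array([onz('wrist',*p,.1345,C) for p in pts]); print(P.round(4)); A=np.c_[2*P[:,:2],np.ones(len(P))]; s=np.linalg.lstsq(A,(P[:,:2]**2).sum(1),rcond=None)[0]; print('ring ctr',s[:2],'r',np.sqrt(s[2]+s[0]**2+s[1]**2))
for z in (.178,.1655): print(z,onz('wrist',283,174,z,C))
E
```

```text
cam pos [0.46968845 0.185119   0.38343359] fwd [ 0.05937965 -0.2909768  -0.95488563]
[442  19  34  64 609] [452.21018062  55.06896552]
[480  34  28  19 365] [493.21369863  43.21643836]
[    0    63   512   321 37734] [243.44220067 305.83383686]
[215  99  51 101 550] [225.66181818 152.36181818]
[ 265  155   38   40 1132] [283.045053   174.67756184]
[ 403  156   80   98 1306] [423.86064319 197.61485452]
[ 468  210   44   38 1155] [490.99134199 228.46926407]
[264 260  27  11 293] [277.0887372  264.99317406]
[201 278  68   7 463] [235.13606911 280.97192225]
[[0.4174 0.1282 0.1345]
 [0.5827 0.1627 0.1345]
 [0.4832 0.219  0.1345]
 [0.5219 0.055  0.1345]
 [0.4331 0.1875 0.1345]
 [0.5419 0.2101 0.1345]]
ring ctr [0.50143015 0.13673316] r 0.08452488011110325
0.178 [0.49991838 0.13873769 0.178     ]
0.1655 [0.50175778 0.13591553 0.1655    ]
```

Emit:
step_arm([
  [-1,14,11,0,0,0,0],
  [-1,13.5,10.5,5,0,0,0],
  [-1,0,0,20,0,0,0],
  [-1,0,0,20,0,0,0],
  [-1,0,0,12,0,0,0],
  [-1,0,0,6,0,0,0],
  [-1,0,0,1,0,0,0],
  [-1,0,0,0,0,0,0],
])

```text
clock: 3.95
tcp_pos: [0.5018, 0.1373, 0.1781]
eef_rot: [[-0.2, 0.98, 0.001], [0.98, 0.2, 0.0], [-0.0, 0.001, -1.0]]
contact_force: [0.1, -0.7, 0.3]
grip_width: 0.999
gripper_force: 0.0
```

Emit:
step_arm([
  [0,0,0,0,0,0,0],
  [1,0,0,0,0,0,0],
  [1,0,0,0,0,0,0],
  [1,0,0,0,0,0,0],
  [1,0,0,0,0,0,0],
  [1,0,0,0,0,0,0],
], squeeze=25)

```text
clock: 4.55
tcp_pos: [0.5015, 0.1375, 0.1777]
eef_rot: [[-0.201, 0.98, 0.0], [0.98, 0.201, 0.0], [0.0, 0.0, -1.0]]
contact_force: [-0.3, 0.7, 0.2]
grip_width: 0.495
gripper_force: 0.0
```

Emit:
step_arm([
  [1,0,0,0,0,0,0],
  [1,0,0,0,0,0,0],
  [1,0,0,0,0,0,0],
  [1,0,0,0,0,0,0],
  [1,0,0,0,0,0,0],
])

```text
clock: 5.05
tcp_pos: [0.5014, 0.1375, 0.1776]
eef_rot: [[-0.201, 0.98, -0.0], [0.98, 0.201, -0.0], [-0.0, -0.0, -1.0]]
contact_force: [-0.2, -0.1, 0.5]
grip_width: 0.314
gripper_force: 25.0
```

Emit:
step_arm([
  [1,0,0,-3,0,0,0],
  [1,0,0,-5,0,0,0],
  [1,0,0,-8,0,0,0],
  [1,0,0,-12,0,0,0],
  [1,0,0,-15,0,0,0],
  [1,0,0,-15,0,0,0],
  [1,0,0,-10,0,0,0],
  [1,0,0,-2,0,0,0],
  [1,0,0,0,0,0,0],
])

```text
clock: 5.95
tcp_pos: [0.5016, 0.1374, 0.2481]
eef_rot: [[-0.201, 0.98, 0.001], [0.98, 0.201, -0.0], [-0.0, 0.001, -1.0]]
contact_force: [-0.2, 1.0, -2.6]
grip_width: 0.311
gripper_force: 25.0
```

```bash
python3 - <<'E'
from h import *
s=read_state(); print(s['clock'],s['tcp_pos'],s['grip_width'],s['gripper_force'],s['contact_force'],np.round(s['qpos'],2))
np.savez('w2.npz',**dict(zip('KRt',cam('wrist'))))
w=cams.get_image('wrist')[:,:,::-1]; t=cams.get_image('top')[130:330,130:400,::-1]
cv2.imwrite('pics/w2raw.png',w)
o=np.zeros((384,800,3),np.uint8); o[:,:512]=w; o[:213,512:]=cv2.resize(t,(288,213)); cv2.imwrite('pics/w2.png',o)
E
```

```text
5.95 [0.50159487 0.13742468 0.24807232] 0.310876307697929 24.999157190322876 [-0.2023708   0.9936732  -2.62696534] [ 0.29  0.31 -0.81  1.87  0.26  1.06 -0.42]
```

View pics/w2.png

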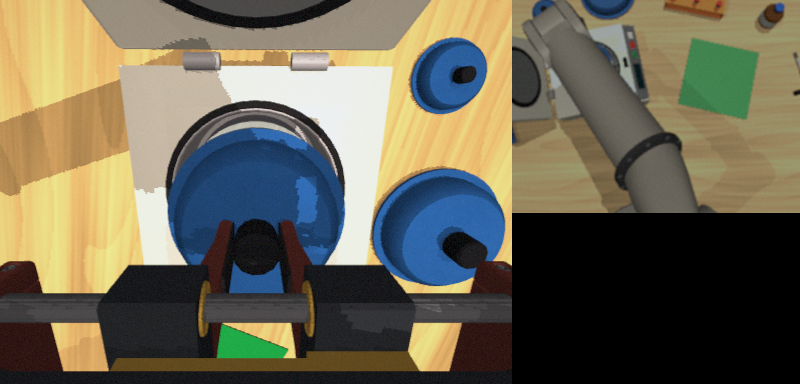

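The lid is held by its knob in the jaws (knob at about (257,245)), and force rises by about 2.5 N. Carrying it to the mat.

Emit:
step_arm([
  [1,-15,-3.5,0,0,0,0],
  [1,-30,-7.5,0,0,0,0],
  [1,-40,-9.7,0,0,0,0],
  [1,-40,-9.7,0,0,0,0],
  [1,-40,-9.7,0,0,0,0],
  [1,-40,-9.7,0,0,0,0],
  [1,-40,-9.7,0,0,0,0],
  [1,-40,-9.7,0,0,0,0],
  [1,-40,-9.7,0,0,0,0],
  [1,-40,-9.7,0,0,0,0],
])

```text
clock: 7.05
tcp_pos: [0.4873, -0.2394, 0.2469]
eef_rot: [[-0.201, 0.98, -0.001], [0.98, 0.201, 0.001], [0.001, -0.001, -1.0]]
contact_force: [0.9, 0.3, -1.7]
grip_width: 0.313
gripper_force: 25.0
```

Emit:
step_arm([
  [1,-20,-5,10,0,0,0],
  [1,0,0,25,0,0,0],
  [1,0,0,30,0,0,0],
  [1,0,0,30,0,0,0],
  [1,0,0,30,0,0,0],
  [1,0,0,20,0,0,0],
  [1,0,0,12,0,0,0],
  [1,0,0,8,0,0,0],
  [1,0,0,4,0,0,0],
  [1,0,0,0,0,0,0],
])

```text
clock: 8.05
tcp_pos: [0.4874, -0.2583, 0.0787]
eef_rot: [[-0.201, 0.98, 0.0], [0.98, 0.201, 0.0], [-0.0, 0.0, -1.0]]
contact_force: [0.5, -0.9, -2.4]
grip_width: 0.316
gripper_force: 25.0
```

10 mm above the expected contact height; lowering slowly.

Emit:
step_arm([
  [1,0,0,2,0,0,0],
  [1,0,0,2,0,0,0],
  [1,0,0,2,0,0,0],
  [1,0,0,2,0,0,0],
  [1,0,0,0,0,0,0],
])

```text
clock: 8.55
tcp_pos: [0.4871, -0.2584, 0.0705]
eef_rot: [[-0.201, 0.98, -0.0], [0.98, 0.201, 0.0], [0.0, -0.0, -1.0]]
contact_force: [0.3, 0.2, -2.0]
grip_width: 0.309
gripper_force: 25.0
```

Emit:
step_arm([
  [1,0,0,1,0,0,0],
  [1,0,0,1,0,0,0],
  [1,0,0,0,0,0,0],
])

```text
clock: 8.85
tcp_pos: [0.4873, -0.2584, 0.0687]
eef_rot: [[-0.201, 0.98, 0.0], [0.98, 0.201, -0.0], [-0.0, 0.0, -1.0]]
contact_force: [0.1, -0.5, -2.2]
grip_width: 0.31
gripper_force: 25.0
```

Emit:
step_arm([
  [1,0,0,0.7,0,0,0],
  [1,0,0,0.7,0,0,0],
  [1,0,0,0,0,0,0],
])

```text
clock: 9.15
tcp_pos: [0.4873, -0.2585, 0.0686]
eef_rot: [[-0.201, 0.98, -0.0], [0.98, 0.201, -0.001], [-0.001, -0.0, -1.0]]
contact_force: [-4.5, 1.2, 12.0]
grip_width: 0.312
gripper_force: 25.0
```

Emit:
step_arm([
  [1,0,0,0.5,0,0,0],
  [1,0,0,0,0,0,0],
])

```text
clock: 9.35
tcp_pos: [0.4873, -0.2584, 0.0685]
eef_rot: [[-0.201, 0.98, -0.0], [0.98, 0.201, -0.001], [-0.001, -0.001, -1.0]]
contact_force: [-5.5, 2.3, 16.6]
grip_width: 0.313
gripper_force: 25.0
```

Contact with the mat (force up by about 15 N). Backing off slightly, then opening.

Emit:
step_arm([
  [1,0,0,-1.5,0,0,0],
  [0.2,0,0,0,0,0,0],
  [-1,0,0,0,0,0,0],
  [-1,0,0,0,0,0,0],
  [-1,0,0,0,0,0,0],
  [-1,0,0,0,0,0,0],
])

```text
clock: 9.95
tcp_pos: [0.4872, -0.2584, 0.0682]
eef_rot: [[-0.201, 0.98, -0.0], [0.98, 0.201, 0.0], [0.0, -0.0, -1.0]]
contact_force: [-0.2, -0.1, 0.3]
grip_width: 0.723
gripper_force: 0.0
```

Emit:
step_arm([
  [-1,0,0,-5,0,0,0],
  [-1,0,0,-15,0,0,0],
  [-1,0,0,-30,0,0,0],
  [-1,0,0,-40,0,0,0],
  [-1,0,0,-40,0,0,0],
  [-1,0,0,-40,0,0,0],
  [-1,10,2.5,-10,0,0,0],
  [-1,40,9.7,0,0,0,0],
  [-1,40,9.7,0,0,0,0],
  [-1,40,9.7,0,0,0,0],
])

```text
clock: 10.95
tcp_pos: [0.4916, -0.123, 0.2488]
eef_rot: [[-0.201, 0.98, 0.0], [0.98, 0.201, -0.0], [-0.0, 0.0, -1.0]]
contact_force: [1.2, -0.1, 0.8]
grip_width: 1.002
gripper_force: 0.0
```

Emit:
step_arm([
  [-1,40,9.7,0,0,0,0],
  [-1,40,9.7,0,0,0,0],
  [-1,40,9.7,0,0,0,0],
  [-1,40,9.7,0,0,0,0],
  [-1,40,9.7,0,0,0,0],
  [-1,0,0,0,0,0,0],
  [-1,0,0,0,0,0,0],
])

```text
clock: 11.65
tcp_pos: [0.4987, 0.0821, 0.2485]
eef_rot: [[-0.204, 0.979, -0.0], [0.979, 0.204, -0.0], [-0.0, -0.0, -1.0]]
contact_force: [0.8, -0.0, -0.3]
grip_width: 0.998
gripper_force: 0.0
```

```bash
python3 - <<'E'
from h import *
s=read_state(); print(s['clock'],s['tcp_pos'],s['grip_width'],s['gripper_force'],s['contact_force'],np.round(s['qpos'],2))
C=cam('wrist');np.savez('w3.npz',K=C[0],R=C[1],t=C[2])
w=cams.get_image('wrist')[:,:,::-1]; t=cams.get_image('scene')[150:270,140:340,::-1]
cv2.imwrite('pics/w3raw.png',w); print('rotor axis at z=.139',proj('wrist',(.5015,.1365,.139),C))
o=np.zeros((512,800,3),np.uint8); o[:384,:512]=w; o[:173,512:]=cv2.resize(t,(288,173)); cv2.imwrite('pics/w3.png',o)
E
```

```text
11.65 [0.49874089 0.08209918 0.24851087] 0.9978333278744458 0.0 [ 0.79105161 -0.03870687 -0.29018562] [ 0.4   0.28 -0.8   1.9   0.23  1.05 -0.3 ]
rotor axis at z=.139 [270.39681489 137.83272166]
```

View pics/w3.png

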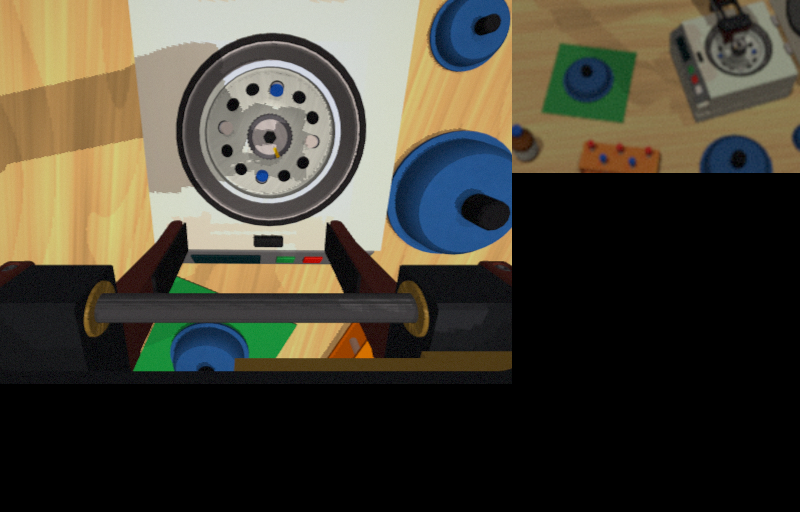

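The lid stands on the mat (scene inset, (588,75)). In the wrist view the screw head is at about (270,136) with the yellow line pointing to (276,153). Measuring the rotor axis and head more precisely.

```bash
python3 - <<'E'
from h import *
from scipy.optimize import least_squares
d=np.load('w3.npz'); C=(d['K'],d['R'],d['t']); im=cv2.imread('pics/w3raw.png'); g=cv2.GaussianBlur(cv2.cvtColor(im,6),(3,3),0).astype(float)
def ring(z,c,r0,r1,sign):
    P=[]
    for a in np.linspace(0,2*np.pi,180,endpoint=False):
        rs=np.arange(r0,r1,.0004); px=np.array([proj('wrist',(c[0]+r*np.cos(a),c[1]+r*np.sin(a),z),C) for r in rs],np.float32)
        v=cv2.remap(g.astype(np.float32),px[:,:1],px[:,1:],1)[:,0]; dv=sign*np.gradient(v); i=np.argmax(dv)
        if dv[i]>4: P.append((c[0]+rs[i]*np.cos(a),c[1]+rs[i]*np.sin(a)))
    P=np.array(P); f=least_squares(lambda p:np.hypot(P[:,0]-p[0],P[:,1]-p[1])-p[2],[c[0],c[1],(r0+r1)/2],loss='soft_l1',f_scale=.001); return f.x.round(4),len(P),np.median(abs(f.fun)).round(5)
c=(.5015,.1365)
print('seal outer',ring(.1345,c,.077,.095,1)); print('rim outer',ring(.117,c,.063,.074,-1)); print('rim inner',ring(.117,c,.056,.066,1))
print('head',ring(.1395,(.501,.1375),.015,.025,1),ring(.1395,(.501,.1375),.015,.025,-1))
for p in [(270,137),(276,153)]: print(onz('wrist',*p,.1395,C))
cr=cv2.resize(im[80:190,210:330],None,fx=5,fy=5,interpolation=cv2.INTER_CUBIC); cv2.imwrite('pics/head.png',cr)
E
```

```text
seal outer (array([0.502 , 0.1352, 0.0854]), 180, np.float64(0.00014))
rim outer (array([0.5021, 0.1352, 0.0678]), 180, np.float64(0.00015))
rim inner (array([0.5019, 0.1353, 0.0627]), 180, np.float64(0.00012))
head (array([0.5003, 0.1374, 0.0201]), 180, np.float64(0.00018)) (array([0.5004, 0.1372, 0.0155]), 178, np.float64(0.00011))
[0.50096005 0.13719302 0.1395    ]
[0.50935025 0.1243969  0.1395    ]
```

View pics/head.png

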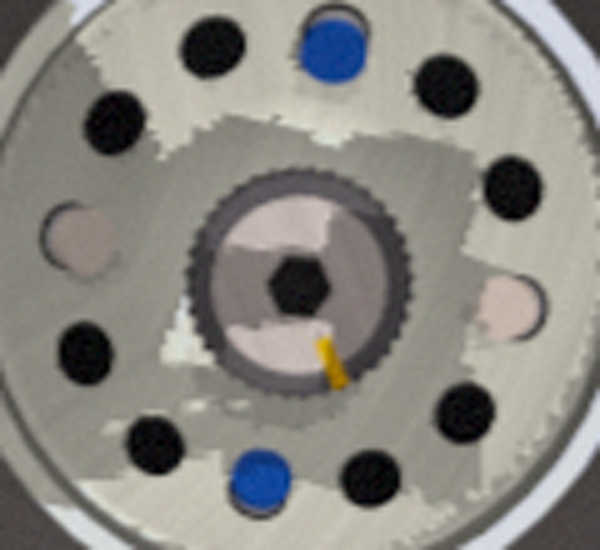

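Good fits: rotor axis (0.502, 0.1352); head top (0.5003, 0.1373), which matches the 2–3° lean. The yellow line points to about −57° in the world. Moving above the axis with the jaws partly open, then down.

Emit:
step_arm([
  [-0.3,25,7,0,0,0,0],
  [-0.3,26.3,7.1,0,0,0,0],
  [-0.3,0,0,20,0,0,0],
  [-0.3,0,0,30,0,0,0],
  [-0.3,0,0,20,0,0,0],
  [-0.3,0,0,0,0,0,0],
  [-0.3,0,0,0,0,0,0],
])

```text
clock: 12.45
tcp_pos: [0.503, 0.133, 0.1786]
eef_rot: [[-0.199, 0.98, -0.0], [0.98, 0.199, -0.0], [-0.0, -0.0, -1.0]]
contact_force: [0.7, -0.2, 0.4]
grip_width: 0.648
gripper_force: 0.0
```

Emit:
step_arm([
  [-0.3,2.4,-0.5,10,0,0,0],
  [-0.3,0,0,15,0,0,0],
  [-0.3,0,0,12,0,0,0],
  [-0.3,0,0,7,0,0,0],
  [-0.3,0,0,0,0,0,0],
  [1,0,0,0,0,0,0],
  [1,0,0,0,0,0,0],
  [1,0,0,0,0,0,0],
  [1,0,0,0,0,0,0],
], squeeze=12)

```text
clock: 13.35
tcp_pos: [0.5018, 0.1362, 0.1346]
eef_rot: [[-0.201, 0.98, 0.0], [0.98, 0.201, -0.0], [-0.0, 0.0, -1.0]]
contact_force: [-0.9, -0.7, 2.3]
grip_width: 0.458
gripper_force: 12.0
```

```bash
python3 - <<'E'
from h import *
s=read_state(); print(s['clock'],s['tcp_pos'],s['grip_width']*88,s['gripper_force'],s['contact_force'],s['torque'],np.round(s['qpos'],2))
E
```

```text
13.35 [0.50177199 0.13624367 0.13462028] 40.33616248641314 12.00018659234047 [-0.9459221  -0.74850246  2.2510728 ] [-0.09328386  0.31610707  0.01645118] [ 0.21  0.46 -0.74  1.98  0.41  0.85 -0.55]
```

Gripped at 40 mm with little side force. Now turning anticlockwise 66°, rising slightly along the helix.

Emit:
step_arm([
  [1,0,0,-0.1,0,0,-6],
  [1,0,0,-0.1,0,0,-6],
  [1,0,0,-0.1,0,0,-6],
  [1,0,0,-0.1,0,0,-6],
  [1,0,0,-0.1,0,0,-6],
  [1,0,0,0,0,0,0],
])

```text
clock: 13.95
tcp_pos: [0.5009, 0.136, 0.1348]
eef_rot: [[-0.666, 0.746, -0.002], [0.746, 0.666, -0.001], [0.001, -0.002, -1.0]]
contact_force: [-3.0, -0.9, 5.0]
grip_width: 0.454
gripper_force: 12.0
```

Emit:
step_arm([
  [1,0,0,-0.1,0,0,-6],
  [1,0,0,-0.1,0,0,-6],
  [1,0,0,-0.1,0,0,-6],
  [1,0,0,-0.1,0,0,-6],
  [1,0,0,-0.1,0,0,-6],
  [1,0,0,0,0,0,-6],
  [1,0,0,0,0,0,0],
])

```text
clock: 14.65
tcp_pos: [0.5011, 0.1354, 0.1347]
eef_rot: [[-0.977, 0.215, -0.002], [0.215, 0.977, -0.001], [0.002, -0.001, -1.0]]
contact_force: [-2.6, -2.2, -1.8]
grip_width: 0.452
gripper_force: 12.0
```

```bash
python3 - <<'E'
from h import *
s=read_state(); print(s['clock'],s['tcp_pos'],s['grip_width']*88,s['gripper_force'],s['contact_force'],s['torque'],np.round(s['qpos'],2))
E
```

```text
14.65 [0.50109028 0.13544129 0.13466997] 39.8196741752355 11.9989013671875 [-2.57534263 -2.1707808  -1.78349047] [-0.36232522  0.4823898   0.03222847] [ 0.4   0.56 -1.    1.97  0.59  0.94  0.45]
```

The vertical force fell to −1.8 N, the screw's weight, so the first thread is no longer supporting it. Releasing so it drops, then checking.

Emit:
step_arm([
  [0.0,0,0,0,0,0,0],
  [-0.2,0,0,0,0,0,0],
  [-0.3,0,0,0,0,0,0],
  [-0.3,0,0,0,0,0,0],
  [-0.3,0,0,0,0,0,0],
])

```text
clock: 15.15
tcp_pos: [0.502, 0.1365, 0.1354]
eef_rot: [[-0.977, 0.215, 0.001], [0.215, 0.977, 0.0], [-0.0, 0.0, -1.0]]
contact_force: [0.6, -0.3, 0.3]
grip_width: 0.647
gripper_force: 0.0
```

```bash
python3 - <<'E'
from h import *
s=read_state(); print(s['clock'],s['tcp_pos'],s['grip_width']*88,s['contact_force'])
C=cam('wrist');np.savez('w4.npz',K=C[0],R=C[1],t=C[2])
w=cams.get_image('wrist')[:,:,::-1]; cv2.imwrite('pics/w4.png',w)
for z in (.1395,.135): print(z,proj('wrist',(.502,.1352,z),C))
sc=cams.get_image('scene')[:,:,::-1]; cv2.imwrite('pics/s4.png',sc)
o=np.zeros((584,800,3),np.uint8); o[:384,:512]=w; o[384:584,:500]=cv2.resize(sc[155:235,240:340],(500,400),interpolation=cv2.INTER_CUBIC)[100:300]; cv2.imwrite('pics/v4.png',o)
E
```

```text
15.15 [0.50197795 0.13646172 0.13542448] 56.97882316668468 [ 0.63169613 -0.30948967  0.29804721]
0.1395 [251.17109499 255.86084727]
0.135 [251.30048282 251.75160151]
```

View pics/v4.png

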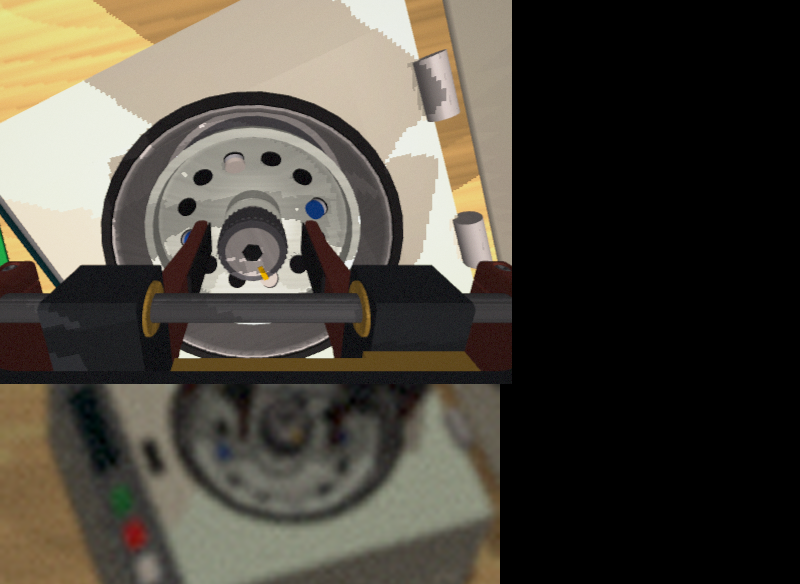

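The wrist view shows the head at about (252,252) between the open jaws, with the yellow line at (264,273). I'll check the drop from the head's apparent size and position.

```bash
cat > ringfit.py <<'E'
from h import *
from scipy.optimize import least_squares
def ring(C,g,z,c,r0,r1,sign,th=4):
    P=[]
    for a in np.linspace(0,2*np.pi,180,endpoint=False):
        rs=np.arange(r0,r1,.0002); px=np.array([proj('',(c[0]+r*np.cos(a),c[1]+r*np.sin(a),z),C) for r in rs],np.float32)
        v=cv2.remap(g.astype(np.float32),px[:,:1],px[:,1:],1)[:,0]; dv=sign*np.gradient(v); i=np.argmax(dv)
        if dv[i]>th: P.append((c[0]+rs[i]*np.cos(a),c[1]+rs[i]*np.sin(a)))
    P=np.array(P); f=least_squares(lambda p:np.hypot(P[:,0]-p[0],P[:,1]-p[1])-p[2],[c[0],c[1],(r0+r1)/2],loss='soft_l1',f_scale=.0005); return f.x.round(5),len(P),np.median(abs(f.fun)).round(5)
def load(n):
    d=np.load(n+'.npz'); return (d['K'],d['R'],d['t'])
E
python3 - <<'E'
from ringfit import *
for n,f,zs,c0 in (('w3','w3raw',(.1395,),(.5003,.1373)),('w4','w4',(.1395,.137,.135,.133),None)):
    C=load(n); g=cv2.GaussianBlur(cv2.imread(f'pics/{f}.png',0),(3,3),0)
    for z in zs:
        c=c0 or onz('',252.5,252,z,C)[:2]
        print(n,z,'inner',ring(C,g,z,c,.0135,.0175,-1,1.5),'seal',ring(C,g,.1345,(.502,.1352),.08,.09,1) if z==zs[0] else '')
C=load('w4'); print([onz('',*p,.135,C)[:2] for p in ((252.5,252),(264,273))])
E
```

```text
w3 0.1395 inner (array([0.50036, 0.1372 , 0.01552]), 180, np.float64(0.00012)) seal (array([0.50203, 0.13525, 0.08541]), 180, np.float64(0.00017))
w4 0.1395 inner (array([0.49989, 0.13609, 0.01502]), 176, np.float64(9e-05)) seal (array([0.50086, 0.13576, 0.08506]), 121, np.float64(0.00018))
w4 0.137 inner (array([0.50129, 0.13575, 0.01529]), 176, np.float64(0.00011)) seal 
w4 0.135 inner (array([0.5024 , 0.13548, 0.01551]), 176, np.float64(0.0001)) seal 
w4 0.133 inner (array([0.50351, 0.1352 , 0.01573]), 176, np.float64(0.0001)) seal 
[array([0.50230249, 0.13583303]), array([0.51721778, 0.13937969])]
```

The radius matches a head top at z=0.135, so the screw dropped about 4.5 mm and stands upright on the axis. To gain wrist range I'll back the open jaws off 85° anticlockwise, lower, then regrip.

Emit:
step_arm([
  [-0.3,0,-1,0,0,0,-8.5],
  [-0.3,0,0,0,0,0,-8.5],
  [-0.3,0,0,0,0,0,-8.5],
  [-0.3,0,0,0,0,0,-8.5],
  [-0.3,0,0,0,0,0,-8.5],
  [-0.3,0,0,0,0,0,-8.5],
  [-0.3,0,0,0,0,0,-8.5],
  [-0.3,0,0,0,0,0,-8.5],
  [-0.3,0,0,0,0,0,-8.5],
  [-0.3,0,0,0,0,0,-8.5],
])

```text
clock: 16.25
tcp_pos: [0.5017, 0.1352, 0.1352]
eef_rot: [[-0.294, -0.956, 0.0], [-0.956, 0.294, 0.0], [-0.0, -0.0, -1.0]]
contact_force: [-0.3, -0.2, -0.2]
grip_width: 0.649
gripper_force: 0.0
```

Emit:
step_arm([
  [-0.3,0,0,3.4,0,0,0],
  [-0.3,0,0,3,0,0,0],
  [-0.3,0,0,0,0,0,0],
])

```text
clock: 16.55
tcp_pos: [0.5013, 0.1351, 0.1283]
eef_rot: [[-0.302, -0.953, -0.001], [-0.953, 0.302, -0.001], [0.001, 0.0, -1.0]]
contact_force: [0.1, -0.4, -0.1]
grip_width: 0.649
gripper_force: 0.0
```

```bash
python3 - <<'E'
from h import *
s=read_state(); print(s['clock'],s['tcp_pos'],s['eef_rot'],s['contact_force'],np.round(s['qpos'],2))
d=np.array([.5015,.1355,.129])-s['tcp_pos']; print('tool mm',np.array(s['eef_rot']).T@d*1000)
E
```

```text
16.55 [0.50132589 0.13508894 0.12832937] [[-3.01756923e-01 -9.53384682e-01 -6.39040723e-04]
 [-9.53384654e-01  3.01757256e-01 -5.09880514e-04]
 [ 6.78947447e-04  4.55391643e-04 -9.99999666e-01]] [ 0.08245072 -0.44070059 -0.09038761] [ 0.56  0.76 -1.3   1.97  0.84  1.1   1.72]
tool mm [-0.44398703 -0.04165014 -0.67094762]
```

Jaws are centred on the axis. Gripping, then turning clockwise and following the 6 mm pitch down.

Emit:
step_arm([
  [1,0,0,-0.6,0,0,0],
  [1,0,0,0,0,0,0],
  [1,0,0,0,0,0,0],
  [1,0,0,0,0,0,0],
  [1,0,0,0,0,0,0],
], squeeze=12)

```text
clock: 17.05
tcp_pos: [0.5016, 0.1354, 0.1296]
eef_rot: [[-0.299, -0.954, 0.0], [-0.954, 0.299, 0.0], [-0.0, -0.0, -1.0]]
contact_force: [-0.3, -0.7, 1.2]
grip_width: 0.459
gripper_force: 12.0
```

Emit:
step_arm([
  [1,0,0,0.1,0,0,6],
  [1,0,0,0.1,0,0,6],
  [1,0,0,0.1,0,0,6],
  [1,0,0,0.1,0,0,6],
  [1,0,0,0.1,0,0,6],
  [1,0,0,0.1,0,0,6],
  [1,0,0,0.1,0,0,6],
  [1,0,0,0.1,0,0,6],
  [1,0,0,0.1,0,0,6],
  [1,0,0,0.1,0,0,6],
])

```text
clock: 18.05
tcp_pos: [0.5019, 0.135, 0.1286]
eef_rot: [[-0.977, -0.214, 0.001], [-0.214, 0.977, -0.001], [-0.0, -0.001, -1.0]]
contact_force: [0.7, -1.5, 1.3]
grip_width: 0.451
gripper_force: 12.0
```

```bash
cat > st.py <<'E'
from h import *
s=read_state(); R=np.array(s['eef_rot']); print(s['clock'],np.round(s['tcp_pos'],4),'yaw x',np.degrees(np.arctan2(R[1,0],R[0,0])).round(1),'g',round(s['grip_width']*88,1),s['gripper_force'],'F',np.round(s['contact_force'],1),'T',np.round(s['torque'],2),np.round(s['qpos'],2))
E
python3 st.py
```

```text
18.05 [0.5019 0.135  0.1286] yaw x -167.7 g 39.7 11.996824443340302 F [ 0.7 -1.5  1.3] T [-0.16 -0.22  0.02] [ 0.45  0.62 -1.09  1.97  0.67  0.97  0.81]
```

Forces are low and it turns easily (TCP down 1.0 mm over 60°). Continuing to 180°.

Emit:
step_arm([
  [1,0,0,0.1,0,0,6],
  [1,0,0,0.1,0,0,6],
  [1,0,0,0.1,0,0,6],
  [1,0,0,0.1,0,0,6],
  [1,0,0,0.1,0,0,6],
  [1,0,0,0.1,0,0,6],
  [1,0,0,0.1,0,0,6],
  [1,0,0,0.1,0,0,6],
  [1,0,0,0.1,0,0,6],
  [1,0,0,0.1,0,0,6],
])

```text
clock: 19.05
tcp_pos: [0.5018, 0.1342, 0.1276]
eef_rot: [[-0.673, 0.739, 0.0], [0.739, 0.673, -0.002], [-0.001, -0.001, -1.0]]
contact_force: [0.3, -3.2, 2.8]
grip_width: 0.45
gripper_force: 12.0
```

Emit:
step_arm([
  [1,0,0,0.1,0,0,6],
  [1,0,0,0.1,0,0,6],
  [1,0,0,0.1,0,0,6],
  [1,0,0,0.1,0,0,6],
  [1,0,0,0.1,0,0,6],
  [1,0,0,0.1,0,0,6],
  [1,0,0,0.1,0,0,6],
  [1,0,0,0.1,0,0,6],
  [1,0,0,0.1,0,0,6],
  [1,0,0,0.1,0,0,6],
])

```text
clock: 20.05
tcp_pos: [0.5012, 0.134, 0.1265]
eef_rot: [[0.304, 0.953, -0.001], [0.953, -0.304, -0.002], [-0.002, -0.0, -1.0]]
contact_force: [-1.5, -3.3, 3.3]
grip_width: 0.452
gripper_force: 12.0
```

```bash
python3 st.py
```

```text
20.05 [0.5012 0.134  0.1265] yaw x 72.3 g 39.8 11.997006833553314 F [-1.5 -3.3  3.3] T [-0.83  0.36  0.08] [ 0.11  0.44 -0.61  2.    0.35  0.81 -1.  ]
```

180° done; q7 = −1.0. Releasing, swinging the open jaws back, then regripping.

Emit:
step_arm([
  [0,0,0,0,0,0,0],
  [-0.3,0,0,0,0,0,0],
  [-0.3,0,0,0,0,0,0],
  [-0.3,0,0,0,0,0,0],
  [-0.3,0,0,0,0,0,-4],
  [-0.3,0,0,0,0,0,-8.5],
  [-0.3,0,0,0,0,0,-8.5],
  [-0.3,0,0,0,0,0,-8.5],
  [-0.3,0,0,0,0,0,-8.5],
  [-0.3,0,0,0,0,0,-8.5],
])

```text
clock: 21.05
tcp_pos: [0.5016, 0.1353, 0.1264]
eef_rot: [[-0.492, 0.87, 0.0], [0.87, 0.492, 0.0], [0.0, 0.0, -1.0]]
contact_force: [1.0, -0.2, -0.1]
grip_width: 0.654
gripper_force: 0.0
```

Emit:
step_arm([
  [-0.3,0,0,0,0,0,-8.5],
  [-0.3,0,0,0,0,0,-8.5],
  [-0.3,0,0,0,0,0,-8.5],
  [-0.3,0,0,0,0,0,-8.5],
  [-0.3,0,0,0,0,0,-8.5],
  [-0.3,0,0,0,0,0,-8.5],
  [-0.3,0,0,0,0,0,-8.5],
  [-0.3,0,0,0,0,0,-8.5],
  [-0.3,0,0,0,0,0,-8.5],
  [-0.3,0,0,0,0,0,-8.5],
])

```text
clock: 22.05
tcp_pos: [0.5017, 0.1352, 0.1265]
eef_rot: [[-0.91, -0.414, 0.0], [-0.414, 0.91, 0.0], [-0.0, 0.0, -1.0]]
contact_force: [-0.3, 0.0, 0.8]
grip_width: 0.651
gripper_force: 0.0
```

Emit:
step_arm([
  [-0.3,0,0,0,0,0,-8.5],
  [-0.3,0,0,0,0,0,-8.5],
  [-0.3,0,0,0,0,0,-8.5],
  [-0.3,0,0,0,0,0,-8.5],
  [-0.3,0,0,0,0,0,-8.5],
  [-0.3,0,0,0,0,0,-6],
  [-0.3,0,0,0,0,0,0],
  [-0.3,0,0,0,0,0,0],
])

```text
clock: 22.85
tcp_pos: [0.5016, 0.1352, 0.1264]
eef_rot: [[-0.302, -0.953, -0.0], [-0.953, 0.302, 0.0], [-0.0, 0.0, -1.0]]
contact_force: [0.3, 0.2, 0.0]
grip_width: 0.648
gripper_force: 0.0
```

```bash
python3 st.py; python3 - <<'E'
from h import *
s=read_state(); d=np.array([.5015,.1355,.1265])-s['tcp_pos']; print('tool mm',np.array(s['eef_rot']).T@d*1000)
E
```

```text
22.85 [0.5016 0.1352 0.1264] yaw x -107.6 g 57.0 0.0 F [0.3 0.2 0. ] T [ 0.07 -0.08  0.05] [ 0.56  0.76 -1.3   1.97  0.84  1.1   1.72]
tool mm [-0.20037829  0.21087529 -0.13828243]
```

Emit:
step_arm([
  [1,0,0,0,0,0,0],
  [1,0,0,0,0,0,0],
  [1,0,0,0,0,0,0],
  [1,0,0,0,0,0,0],
  [1,0,0,0,0,0,0],
], squeeze=12)

```text
clock: 23.35
tcp_pos: [0.5017, 0.1353, 0.1266]
eef_rot: [[-0.299, -0.954, 0.0], [-0.954, 0.299, -0.0], [0.0, -0.0, -1.0]]
contact_force: [0.7, 0.1, 0.8]
grip_width: 0.455
gripper_force: 12.0
```

Emit:
step_arm([
  [1,0,0,0.1,0,0,6],
  [1,0,0,0.1,0,0,6],
  [1,0,0,0.1,0,0,6],
  [1,0,0,0.1,0,0,6],
  [1,0,0,0.1,0,0,6],
  [1,0,0,0.1,0,0,6],
  [1,0,0,0.1,0,0,6],
  [1,0,0,0.1,0,0,6],
  [1,0,0,0.1,0,0,6],
  [1,0,0,0.1,0,0,6],
])

```text
clock: 24.35
tcp_pos: [0.5017, 0.1348, 0.1255]
eef_rot: [[-0.977, -0.214, 0.0], [-0.214, 0.977, -0.001], [-0.0, -0.001, -1.0]]
contact_force: [-0.2, -1.1, 0.9]
grip_width: 0.45
gripper_force: 12.0
```

Emit:
step_arm([
  [1,0,0,0.1,0,0,6],
  [1,0,0,0.1,0,0,6],
  [1,0,0,0.1,0,0,6],
  [1,0,0,0.1,0,0,6],
  [1,0,0,0.1,0,0,6],
  [1,0,0,0.1,0,0,6],
  [1,0,0,0.1,0,0,6],
  [1,0,0,0.1,0,0,6],
  [1,0,0,0.1,0,0,6],
  [1,0,0,0.1,0,0,6],
])

```text
clock: 25.35
tcp_pos: [0.5014, 0.1343, 0.1245]
eef_rot: [[-0.673, 0.739, -0.0], [0.739, 0.673, -0.002], [-0.001, -0.001, -1.0]]
contact_force: [-0.4, -2.5, 2.8]
grip_width: 0.453
gripper_force: 12.0
```

Emit:
step_arm([
  [1,0,0,0.1,0,0,6],
  [1,0,0,0.1,0,0,6],
  [1,0,0,0.1,0,0,6],
  [1,0,0,0.1,0,0,6],
  [1,0,0,0.1,0,0,6],
  [1,0,0,0.1,0,0,6],
  [1,0,0,0.1,0,0,6],
  [1,0,0,0.1,0,0,6],
  [1,0,0,0.1,0,0,6],
  [1,0,0,0.1,0,0,6],
])

```text
clock: 26.35
tcp_pos: [0.501, 0.1344, 0.1235]
eef_rot: [[0.303, 0.953, -0.001], [0.953, -0.303, -0.002], [-0.002, -0.001, -1.0]]
contact_force: [-1.3, -3.3, 3.8]
grip_width: 0.453
gripper_force: 12.0
```

Emit:
step_arm([
  [1,0,0,0,0,0,0],
  [1,0,0,0,0,0,0],
  [1,0,0,0,0,0,0],
])

```text
clock: 26.65
tcp_pos: [0.5012, 0.1345, 0.1234]
eef_rot: [[0.297, 0.955, -0.001], [0.955, -0.297, -0.001], [-0.002, -0.0, -1.0]]
contact_force: [-2.4, -5.6, 6.0]
grip_width: 0.452
gripper_force: 12.0
```

```bash
python3 st.py; python3 - <<'E'
from h import *
C=cam('wrist');np.savez('w5.npz',K=C[0],R=C[1],t=C[2])
w=cams.get_image('wrist')[:,:,::-1]; cv2.imwrite('pics/w5.png',w)
for z in (.135,.129): print(z,proj('wrist',(.5017,.1353,z),C))
sc=cams.get_image('scene')[150:250,140:340,::-1]
o=np.zeros((584,800,3),np.uint8); o[:384,:512]=w; o[384:584,:400]=cv2.resize(sc,(400,200),interpolation=cv2.INTER_CUBIC)
o[:288,512:]=cv2.resize(w[190:310,190:310],(288,288),interpolation=cv2.INTER_CUBIC); cv2.imwrite('pics/v5.png',o)
E
```

```text
26.65 [0.5012 0.1345 0.1234] yaw x 72.7 g 39.8 12.000314891338348 F [-2.4 -5.6  6. ] T [-1.14  0.62  0.  ] [ 0.11  0.44 -0.61  2.    0.35  0.8  -1.  ]
0.135 [255.74549419 264.47716786]
0.129 [255.75540664 258.47039584]
```

View pics/v5.png

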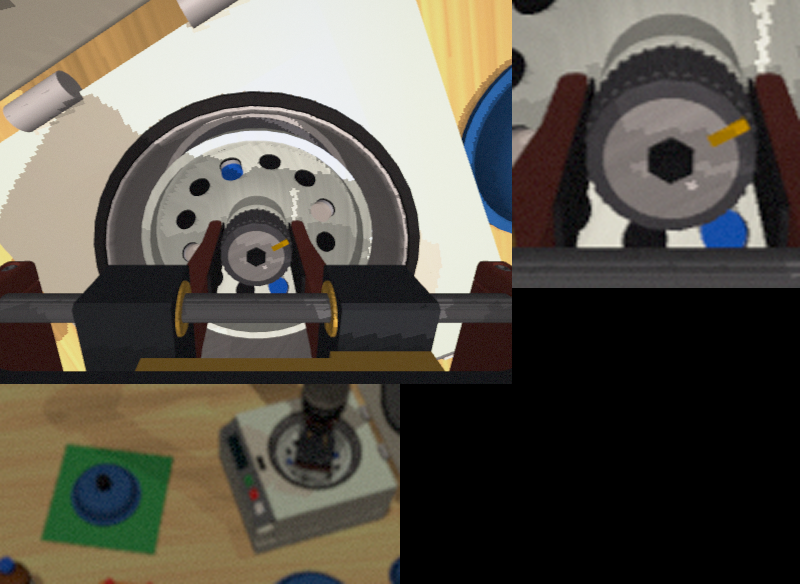

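The screw head at (256,257) is still in the jaws with the yellow line pointing to (282,245), and the lid is on the mat. Checking depth and angle.

```bash
python3 - <<'E'
from ringfit import *
C=load('w5'); g=cv2.GaussianBlur(cv2.imread('pics/w5.png',0),(3,3),0)
for z in (.135,.132,.129,.127): print(z,ring(C,g,z,onz('',256,257,z,C)[:2],.0135,.0175,-1,1.5))
a,b=onz('',256,257,.129,C),onz('',282,245,.129,C); print('yellow dir',np.degrees(np.arctan2(*(b-a)[1::-1])))
E
```

```text
0.135 (array([0.50311, 0.13997, 0.01484]), 177, np.float64(8e-05))
0.132 (array([0.5026 , 0.13828, 0.01518]), 177, np.float64(9e-05))
0.129 (array([0.50206, 0.13659, 0.01552]), 177, np.float64(8e-05))
0.127 (array([0.5017 , 0.13546, 0.01574]), 177, np.float64(9e-05))
yellow dir 10.26118758194865
```

The radius gives a head top at 0.129 (origin 2.5 mm above the rotor's) and the yellow line is back at +10°: one full turn. Easing the side load slightly and settling.

Emit:
step_arm([
  [1,-0.5,0,-0.3,0,0,0],
  [1,0,0,0,0,0,0],
  [1,0,0,0,0,0,0],
  [1,0,0,0,0,0,0],
  [1,0,0,0,0,0,0],
])

```text
clock: 27.25
tcp_pos: [0.5012, 0.1345, 0.1236]
eef_rot: [[0.299, 0.954, -0.001], [0.954, -0.299, -0.0], [-0.001, -0.0, -1.0]]
contact_force: [-1.3, -3.5, 0.0]
grip_width: 0.452
gripper_force: 12.0
```

```bash
python3 -c "
from rig import ctrl
print(ctrl.close_job())"
```

```text
the job is handed in; nothing more can be done
None
```

I handed the job in at about 27 s of the 72 s limit, and the judge gave no verdict. The lid is on the mat, knob up. The screw dropped about 4.5 mm into its thread, was turned one full turn clockwise, and is still gripped at 12 N, with its origin measured 2.5 mm above the rotor's.

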